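# Find the pill splitter with the wobbly lever and set it aside

### The arm

A 6-joint arm with a two-finger parallel gripper is mounted at the origin on the work surface. World frame = base frame: x ahead of the robot, y to its left, z up, the work surface at z = 0. Lengths are in mm, angles in rad, forces in N, time in s.
With the tool pointing down it reaches from about 275 to 750 mm from the base axis. Payload 10.2 kg.
Tool frame: the origin (TCP) lies midway between the tips of the shut fingers; the grasp point (between the pads) lies grip_depth behind it (grip_depth is the distance from the TCP to the grasp point, in mm); z points along the fingers, y is the line along which they close (so a half turn about z gives the same grasp; the last joint's range is limited). The gripper opens to 85 mm and grips with 20 to 120 N. Pads are 22 mm wide; open, the fingers measure 114 mm over their backs; the gripper's body (76 mm by 85 mm) begins 54 mm behind the grasp point. The pads swing forward as they close: fully open they stand 13 mm farther back than shut.
Start: joints at [-1.489, 0.313, 1.498, -0, 1.331, -0.223], TCP at [157.541, -500.811, 231.294] pointing down, gripper open.
Joint ranges: [-2.94, 2.94], [-0.97, 2.17], [0.19, 2.56], [-1.23, 4.37], [0.02, 3.11], [-2.88, 2.88]. Speed limits (rad/s): [2.39, 2.39, 3.01, 3.14, 3.14, 3.14].

### API

Orientations are given as a unit quaternion [w, x, y, z].
In Python, from rig import * gives the robot as it stands.
- The arm moves only by the tool servo_tool, never from a script. Its argument "commands" is a list of rows, each a list of 3 entries, a list of its own where there are three numbers: the gripper command: -1 is fully open, 1 is shut, values between are in proportion, then the shift along the tool's x, y, z in m, then the turn, a rotation vector about the tool's x, y, z in units of 6 degrees (1.0 is 6 degrees). In form: [[grip, [dx, dy, dz], [ax, ay, az]], ...]. A call has 1 to 10 rows; each row shifts and turns the commanded pose from where the row before left it, along the tool's axes as they then stand; what a row does not reach is not made up. A row lasts 1/12 s, in which the tool goes at most 41.7 mm and 7.16 degrees, less where a joint would pass 70% of its speed; a pose out of reach is approached as far as the arm can. A call is refused whole if a number of a shift passes 0.0417 or a number of a turn 1, either way. A call with a gripper value outside its range is refused whole. The fingers move at their own pace and stop on an object; "squeeze" is the grip in N (left out, the last holds). Time passes only in rows, so rows that do not move let the fingers close. It gives the time, the measured TCP pose, the force, the opening and the grip force at its end, in the units of the state.
- sense(): the state, without advancing time (a new reading comes with each control period).
- capture(name): name is "scene" or "top"; returns a dict with "pixels" (480x640x3 uint8, red, green, blue), "z_map" (480x640 float32, mm along the optical axis (not along the pixel's ray), 0 where there is no reading), "fx", "fy", "cx", "cy" (pixels), "rvec" (rotation vector, rad) and "tvec" (3), from world to camera coordinates, as OpenCV has them. Camera axes: x right, y down, z forward; pixel columns grow to the right and rows downward; lengths in mm; the calibration is good to about 2 mm. A picture is of the moment at which its call begins.
- finish_job(): hands the job in; it is judged then, once.
The state is a dict: "time_s": time; "joints": joint angles; "dq": joint speeds; "tau": joint torques, N m; "eef_pos": TCP position; "ee_rot": TCP orientation; "force": force on the tool from outside, world axes, zero at the start; "wrist_torque": the same for the moment, N m; "grip_width": opening from 0.0 (shut) to 1.0 (fully open); "grip_force": force on a finger pad.
Only numpy, scipy, OpenCV 4.12 (cv2) and the standard library are available. Lean on these libraries where they do the work, as an engineer would, in place of code of your own. Each camera call takes 0.05 s, during which the arm holds its last target. There are 200 camera calls.

### The job

One of the three pill splitters on the bamboo board has a loose lever. Going along the row from the robot's left to its right, wiggle each upright lever, first to the left and then to the right until it resists, to feel its play; then slide the loose splitter forward, without lifting it, so that it stands wholly on the blue felt, its lever left clearly leaning over to either side so that the fault shows. Tip nothing over, leave the two firm splitters in their places in the row, and leave the other things alone.

Things in the scene. Friction and masses are not known exactly. Their poses are not given: they have to be found in the camera images.
- board: fixed square bamboo board 380 x 380 x 12 mm; origin: centre of underside; x points away from the robot, y left. The splitters stand in a row on its far half, x about +50, y about +110 (left), 0, -110 mm (right), front to the robot. Blue felt, flush with the top (no ledge), covers the near part: x -170 to -40 mm (midline -105), 350 mm wide in y
- splitter_a: one of three look-alike pill splitters, loose on the board: steel block 95 (x) x 70 (y) x 24 mm, clear pill bed at its rear. Origin: centre of underside; +x is its rear, away from the robot. Upright lever with black grip, 26 (x) x 14 (y) mm, 25 mm in front (-x) of the origin, top 107 mm above the underside, hinged at 24 mm. 0.8 to 1 kg; pushes over 3 N at 75 mm height rock it. One of the three is loose; looks do not tell
- splitter_b: one of three look-alike pill splitters, loose on the board: steel block 95 (x) x 70 (y) x 24 mm, clear pill bed at its rear. Origin: centre of underside; +x is its rear, away from the robot. Upright lever with black grip, 26 (x) x 14 (y) mm, 25 mm in front (-x) of the origin, top 107 mm above the underside, hinged at 24 mm. 0.8 to 1 kg; pushes over 3 N at 75 mm height rock it. One of the three is loose; looks do not tell
- splitter_c: one of three look-alike pill splitters, loose on the board: steel block 95 (x) x 70 (y) x 24 mm, clear pill bed at its rear. Origin: centre of underside; +x is its rear, away from the robot. Upright lever with black grip, 26 (x) x 14 (y) mm, 25 mm in front (-x) of the origin, top 107 mm above the underside, hinged at 24 mm. 0.8 to 1 kg; pushes over 3 N at 75 mm height rock it. One of the three is loose; looks do not tell
- lever_a (a joint): side lean of splitter_a's lever, rad: 0 upright, positive = top leans to the left (splitter's +y), negative = right; all start at 0. A firm lever is stiff and springs back (4 Nm/rad: 0.025 rad for 2 N at 75 mm above the underside; stop at 0.06). The one loose lever flops to a stop at 0.25 rad with under 1 N and stays where it is left. Push slowly, about 2 N
- lever_b (a joint): side lean of splitter_b's lever, rad: 0 upright, positive = top leans to the left (splitter's +y), negative = right; all start at 0. A firm lever is stiff and springs back (4 Nm/rad: 0.025 rad for 2 N at 75 mm above the underside; stop at 0.06). The one loose lever flops to a stop at 0.25 rad with under 1 N and stays where it is left. Push slowly, about 2 N
- lever_c (a joint): side lean of splitter_c's lever, rad: 0 upright, positive = top leans to the left (splitter's +y), negative = right; all start at 0. A firm lever is stiff and springs back (4 Nm/rad: 0.025 rad for 2 N at 75 mm above the underside; stop at 0.06). The one loose lever flops to a stop at 0.25 rad with under 1 N and stays where it is left. Push slowly, about 2 N
- organizer: clear weekly pill organizer with seven snap lids, 45 x 190 x 31 mm, origin under its centre. Bystander, loose; leave alone
- cup: matte black ceramic cup, 76 mm across, 80 mm high, origin under its centre. Bystander, loose; leave alone
- jar: short glass jar holding a white dosing cup, 76 mm across, 70 mm high, origin under its centre. Bystander, loose; leave alone
- pill_bottle: amber pill bottle, 52 mm across, 85 mm high, origin under its centre. Bystander, loose; leave alone
Things that resemble listed ones, but are neither listed nor needed, are in the scene too. Leave any red look-alike of the splitter_b alone. What is shaped like the splitter_c but red is not meant.

How it is judged:
By the outcome, as a careful person would: the job done as asked, in the order asked, and still so for the second after the job is handed in, with the robot touching nothing.
It also fails if it takes over 64 s, if anything falls off the work surface, if the arm or the gripper's body presses on something with over 40 N, if the wrist force passes 120 N, or if a joint passes its speed limit or range.

## Working session

There is one attempt and no reset: what is moved stays moved. The work goes in short steps, Python scripts to look and compute and a tool call to move; the robot and the scene stay as the last step left them, time stands still between calls to the robot, and variables do not carry over. Pictures are saved under pics/ and viewed, at most 10 in all, crops included, and the job is handed in when it is done.

Besides the shell and the picture viewer there is one more tool, called after "Call:" by a JSON object that holds its "op" and its "data". servo_tool: Moves the arm, as the interface text tells. Its arguments: {"type":"object","properties":{"commands":{"type":"array"},"squeeze":{"type":"number"}},"required":["commands"]}

```bash
mkdir -p pics; python3 - <<'E'
from rig import *
import cv2,numpy as np
for n in("top","scene"):
    c=capture(n);np.savez(n,**c);cv2.imwrite(f"pics/{n}0.png",c["pixels"][:,:,::-1])
s=sense();print(s)
E
```

```text
{'time_s': 0.1, 'joints': array([-1.48938731e+00,  3.13397722e-01,  1.49836456e+00, -1.37691787e-05,
        1.33099006e+00, -2.23430659e-01]), 'dq': array([-0.00036413, -0.00190486, -0.00413015,  0.00136123, -0.00027635,
        0.00100055]), 'tau': array([ 3.83957435e-03, -4.12890100e+01, -2.60143393e+01, -1.34566380e-04,
        3.02279630e-03,  3.21087967e-06]), 'eef_pos': array([ 157.5242095 , -500.57007084,  230.78912177]), 'ee_rot': array([-5.78858868e-04,  9.88406152e-01,  1.51831955e-01,  3.44709485e-05]), 'force': array([ 0.75488751, -0.81839964,  0.88319716]), 'wrist_torque': array([-0.00762538, -0.02222638,  0.03620484]), 'grip_force': 0.0, 'grip_width': 0.997842625643029}
```

View pics/top0.png

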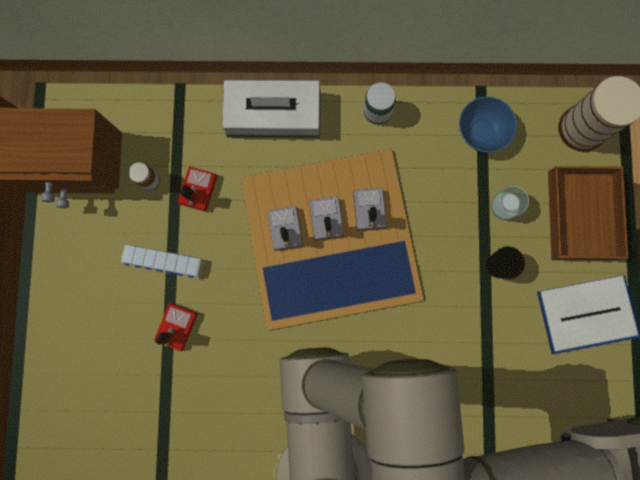

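View pics/scene0.png

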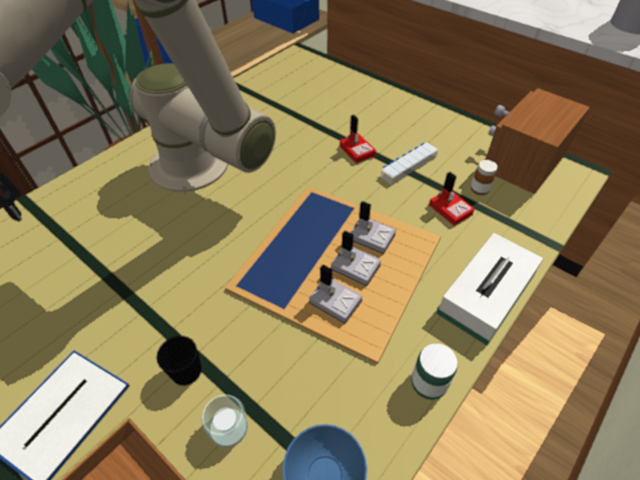

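The top view shows the turned board: block centres at about (284,229), (327,218) and (370,209), grips at (284,234), (327,222) and (372,213). The felt spans (263,268) to (416,290). The red look-alikes are to the left at (197,188) and (176,327).

```bash
cat > h.py <<'E'
import cv2,numpy as np
def cloud(c):
    v,u=np.mgrid[:480,:640];z=c["z_map"].astype(float)
    P=np.stack([(u-c["cx"])/c["fx"]*z,(v-c["cy"])/c["fy"]*z,z],-1)
    R=cv2.Rodrigues(np.array(c["rvec"],float).ravel())[0];t=np.array(c["tvec"],float).ravel()
    W=(P-t)@R; W[z<=0]=np.nan
    return W
E
python3 - <<'E'
from h import *
c=dict(np.load("top.npz"));W=cloud(c);p=c["pixels"].astype(int)
print(c["fx"],c["tvec"])
felt=((p[...,2]>p[...,0]+25)&(p[...,2]>45)).astype(np.uint8);felt[:235]=0;felt[330:]=0;felt[:,:255]=0;felt[:,425:]=0
w=W[felt>0];w=w[np.isfinite(w[:,0])]
r=cv2.minAreaRect(w[:,:2].astype(np.float32));print("felt",r,cv2.boxPoints(r),np.median(w[:,2]))
for n in("top","scene"):
    c=dict(np.load(n+".npz"));W=cloud(c);p=c["pixels"].astype(int)
    ok=np.isfinite(W[...,0])&(abs(W[...,1]-r[0][1])<230)&(W[...,0]>r[0][0]-60)&(W[...,0]<r[0][0]+350)
    for nm,lo,hi in(("lev",70,125),("blk",28,44)):
        m=(ok&(W[...,2]>lo)&(W[...,2]<hi)).astype(np.uint8)
        k,l,st,_=cv2.connectedComponentsWithStats(m)
        for i in range(1,k):
            if st[i,4]>12:
                q=W[l==i];rr=cv2.minAreaRect(q[:,:2].astype(np.float32))
                print(n,nm,st[i],q.mean(0).round(1),np.round(rr[0],1),np.round(rr[1],1),round(rr[2],1),"zmax",q[:,2].max().round(1))
E
```

```text
555.7171573269788 [ -10.16659448  533.88430647 1285.00712965]
felt ((453.36505126953125, -26.4197998046875), (125.37939453125, 345.3956604003906), 11.256287574768066) [[ 358.171    130.71909]
 [ 425.59152 -208.0325 ]
 [ 548.5591  -183.55869]
 [ 481.13858  155.1929 ]] 11.494805195659179
top lev [369 207   8  15 100] [ 596.9 -100.7  109.3] [ 598.8 -101.5] [25.4 14.4] 2.7 zmax 123.3
top lev [324 217   8  14  86] [5.733e+02 5.000e-01 1.113e+02] [575.4   0.6] [24.7 13.9] 9.2 zmax 124.8
top lev [280 227   9  14  95] [549.1  97.5 110.1] [550.7  98.7] [25.9 13.9] 11.1 zmax 123.6
top blk [354 188  33  42 991] [625.  -98.   35.9] [624.  -99.1] [95.9 70.1] 6.2 zmax 43.9
top blk [ 310  197   34   43 1023] [601.3   4.7  35.9] [601.2   4.6] [96.1 69.6] 8.9 zmax 44.0
top blk [ 267  206   36   44 1002] [576.1 103.5  35.8] [575.5 103.9] [95.8 70.3] 11.2 zmax 43.9
scene lev [359 201  12  20 198] [554.5  96.5  99.9] [552.4 100.2] [25.8 17.2] 12.5 zmax 122.1
scene lev [342 230  12  21 209] [579.8  -1.6 101.2] [578.1   0.8] [25.9 16.7] 13.6 zmax 122.8
scene lev [320 264  13  22 227] [ 603.3 -103.8  101.6] [ 601.2 -101.1] [26.7 15. ] 5.2 zmax 122.0
scene blk [351 219  45  31 727] [586.5  98.7  37.2] [576.8 104.4] [95.4 72.7] 10.3 zmax 43.9
scene blk [331 247  50  35 876] [610.   -0.7  37.2] [602.2   5.9] [96.6 72.8] 8.4 zmax 44.0
scene blk [ 309  279   53   41 1031] [ 633.7 -103.8   37.2] [625.7 -98.5] [95.2 71.8] 6.3 zmax 43.9
```

Call:
{"op": "servo_tool", "data": {"commands": [[0.3, [0, 0, 0], [0, 0, 0.52]], [0.3, [0, 0, 0], [0, 0, 0.53]], [0.3, [0.028, -0.0285, 0], [0, 0, 0]], [0.3, [0.028, -0.0285, 0], [0, 0, 0]], [0.3, [0.028, -0.0285, 0], [0, 0, 0]], [0.3, [0.028, -0.0285, 0], [0, 0, 0]], [0.3, [0.028, -0.0285, 0], [0, 0, 0]], [0.3, [0.028, -0.0285, 0], [0, 0, 0]], [0.3, [0.028, -0.0285, 0], [0, 0, 0]], [0.3, [0.028, -0.0285, 0], [0, 0, 0]]]}}

```text
time_s: 0.93
eef_pos: [333.7, -231.9, 231.2]
ee_rot: [-0.0, 0.995, 0.097, -0.0]
force: [0.5, -1.4, 0.0]
grip_width: 0.349
grip_force: 0.0
```

Call:
{"op": "servo_tool", "data": {"commands": [[0.3, [0.028, -0.0285, 0], [0, 0, 0]], [0.3, [0.028, -0.0285, 0], [0, 0, 0]], [0.3, [0.028, -0.0285, 0], [0, 0, 0]], [0.3, [0.028, -0.0285, 0], [0, 0, 0]], [0.3, [0.028, -0.0285, 0], [0, 0, 0]], [0.3, [0.028, -0.0285, 0], [0, 0, 0]], [0.3, [0.028, -0.0285, 0], [0, 0, 0]], [0.3, [0.028, -0.0285, 0], [0, 0, 0]], [0.3, [0, 0, 0], [0, 0, 0]], [0.3, [0, 0, 0], [0, 0, 0]]]}}

```text
time_s: 1.77
eef_pos: [508.9, 34.7, 230.6]
ee_rot: [-0.0, 0.995, 0.099, -0.001]
force: [0.3, -0.8, -0.7]
grip_width: 0.35
grip_force: 0.0
```

```bash
cat > d.py <<'E'
from rig import *
import numpy as np,sys
from scipy.spatial.transform import Rotation as R
def rel(x,y,z,yaw):
    s=sense();q=s["ee_rot"];r=R.from_quat([q[1],q[2],q[3],q[0]])
    tx=r.apply([1,0,0]);cy=np.degrees(np.arctan2(tx[1],tx[0]))
    yr=np.radians(yaw);T=np.array([[np.cos(yr),np.sin(yr),0],[np.sin(yr),-np.cos(yr),0],[0,0,-1]])
    d=np.array([x,y,z])-s["eef_pos"]
    print("t",s["time_s"],"pos",s["eef_pos"].round(1),"yaw",cy.round(2),"tilt",r.apply([0,0,1]).round(3),"w",round(s["grip_width"],3),"F",s["force"].round(2))
    print("tool shift (after yaw) mm",(T.T@d).round(1),"az units",round(-(yaw-cy)/6,2))
if len(sys.argv)>1: rel(*map(float,sys.argv[1:]))
E
python3 d.py 551.2 99 82 11.2
```

```text
t 1.7667 pos [508.9  34.7 230.6] yaw 11.35 tilt [-0.001  0.    -1.   ] w 0.35 F [ 0.32 -0.81 -0.74]
tool shift (after yaw) mm [ 54.  -54.8 148.6] az units 0.03
```

Call:
{"op": "servo_tool", "data": {"commands": [[0.3, [0.027, -0.0274, 0], [0, 0, 0.03]], [0.3, [0.027, -0.0274, 0], [0, 0, 0]], [0.3, [0, 0, 0.034], [0, 0, 0]], [0.3, [0, 0, 0.033], [0, 0, 0]], [0.3, [0, 0, 0.033], [0, 0, 0]], [0.3, [0, 0, 0], [0, 0, 0]], [0.3, [0, 0, 0], [0, 0, 0]]]}}

```text
time_s: 2.35
eef_pos: [550.7, 96.4, 131.1]
ee_rot: [-0.0, 0.995, 0.095, -0.001]
force: [0.4, -0.0, 0.4]
grip_width: 0.35
grip_force: 0.0
```

```bash
python3 d.py 551.2 99 82 11.2; python3 - <<'E'
from rig import *
import cv2
from h import *
c=capture("scene");cv2.imwrite("pics/s1.png",cv2.resize(c["pixels"][130:290,280:440,::-1],None,fx=3.6,fy=3.6))
E
```

```text
t 2.35 pos [550.7  96.4 131.1] yaw 10.91 tilt [-0.003 -0.    -1.   ] w 0.35 F [ 0.44 -0.03  0.44]
tool shift (after yaw) mm [ 1.  -2.4 49.1] az units -0.05
```

View pics/s1.png

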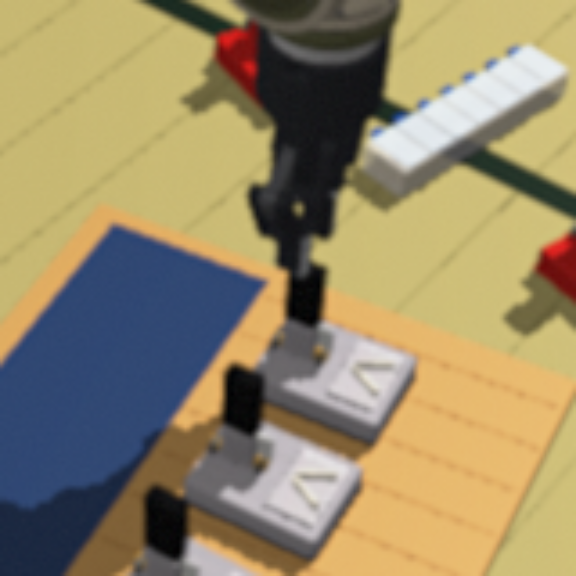

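The crop shows the fingers right above the left lever (crop px ~(303,270)), in line with it. I'll go down and straddle it.

Call:
{"op": "servo_tool", "data": {"commands": [[0.3, [0.001, -0.0024, 0], [0, 0, -0.05]], [0.3, [0, 0, 0.008], [0, 0, 0]], [0.3, [0, 0, 0.014], [0, 0, 0]], [0.3, [0, 0, 0.014], [0, 0, 0]], [0.3, [0, 0, 0.013], [0, 0, 0]], [0.3, [0, 0, 0], [0, 0, 0]], [0.3, [0, 0, 0], [0, 0, 0]]]}}

```text
time_s: 2.98
eef_pos: [551.9, 100.0, 82.8]
ee_rot: [0.0, 0.995, 0.098, 0.0]
force: [0.0, -0.1, 0.1]
grip_width: 0.349
grip_force: 0.0
```

```bash
python3 d.py 551.2 99 82 11.2
```

```text
t 2.9833 pos [551.9 100.   82.8] yaw 11.29 tilt [ 0.  0. -1.] w 0.349 F [ 0.02 -0.08  0.14]
tool shift (after yaw) mm [-0.9  0.8  0.8] az units 0.01
```

Call:
{"op": "servo_tool", "data": {"commands": [[0.3, [0, -0.002, 0], [0, 0, 0]], [0.3, [0, -0.002, 0], [0, 0, 0]], [0.3, [0, -0.001, 0], [0, 0, 0]], [0.3, [0, -0.0005, 0], [0, 0, 0]], [0.3, [0, 0, 0], [0, 0, 0]], [0.3, [0, 0, 0], [0, 0, 0]]]}}

```text
time_s: 3.48
eef_pos: [550.8, 105.4, 82.5]
ee_rot: [0.0, 0.995, 0.098, 0.0]
force: [-0.1, -0.5, 0.2]
grip_width: 0.35
grip_force: 0.0
```

Call:
{"op": "servo_tool", "data": {"commands": [[0.3, [0, -0.0005, 0], [0, 0, 0]], [0.3, [0, -0.0005, 0], [0, 0, 0]], [0.3, [0, 0, 0], [0, 0, 0]], [0.3, [0, 0, 0], [0, 0, 0]]]}}

```text
time_s: 3.82
eef_pos: [550.5, 106.4, 82.3]
ee_rot: [-0.0, 0.995, 0.098, -0.0]
force: [-0.6, 0.9, -0.1]
grip_width: 0.352
grip_force: 0.0
```

Call:
{"op": "servo_tool", "data": {"commands": [[0.3, [0, -0.0005, 0], [0, 0, 0]], [0.3, [0, -0.0005, 0], [0, 0, 0]], [0.3, [0, 0, 0], [0, 0, 0]]]}}

```text
time_s: 4.07
eef_pos: [550.3, 107.4, 82.3]
ee_rot: [0.0, 0.995, 0.098, 0.0]
force: [0.1, -0.5, 0.1]
grip_width: 0.356
grip_force: 0.1
```

Call:
{"op": "servo_tool", "data": {"commands": [[0.3, [0, -0.0005, 0], [0, 0, 0]], [0.3, [0, -0.0005, 0], [0, 0, 0]], [0.3, [0, 0, 0], [0, 0, 0]]]}}

```text
time_s: 4.32
eef_pos: [550.1, 108.4, 82.3]
ee_rot: [0.0, 0.995, 0.098, 0.0]
force: [0.1, 0.2, 1.0]
grip_width: 0.35
grip_force: 0.2
```

Call:
{"op": "servo_tool", "data": {"commands": [[0.3, [0, -0.0005, 0], [0, 0, 0]], [0.3, [0, -0.0005, 0], [0, 0, 0]], [0.3, [0, 0, 0], [0, 0, 0]]]}}

```text
time_s: 4.57
eef_pos: [549.9, 109.4, 82.3]
ee_rot: [-0.0, 0.995, 0.098, -0.0]
force: [0.4, -0.3, 0.4]
grip_width: 0.348
grip_force: 0.2
```

Call:
{"op": "servo_tool", "data": {"commands": [[0.3, [0, -0.0005, 0], [0, 0, 0]], [0.3, [0, -0.0005, 0], [0, 0, 0]], [0.3, [0, 0, 0], [0, 0, 0]]]}}

```text
time_s: 4.82
eef_pos: [549.7, 110.4, 82.3]
ee_rot: [-0.0, 0.995, 0.098, -0.0]
force: [-0.6, -0.5, 0.9]
grip_width: 0.347
grip_force: 0.2
```

```bash
python3 - <<'E'
from rig import *
import cv2
from h import *
c=capture("scene");np.savez("s2",**c)
a=cv2.resize(c["pixels"][170:260,330:420,::-1],None,fx=5,fy=5,interpolation=cv2.INTER_CUBIC)
b=cv2.resize(np.load("scene.npz")["pixels"][170:260,330:420,::-1],None,fx=5,fy=5,interpolation=cv2.INTER_CUBIC)
cv2.imwrite("pics/s2.png",np.hstack([b[:,:395],a[:,:395]]))
E
```

```text
(no output)
```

View pics/s2.png

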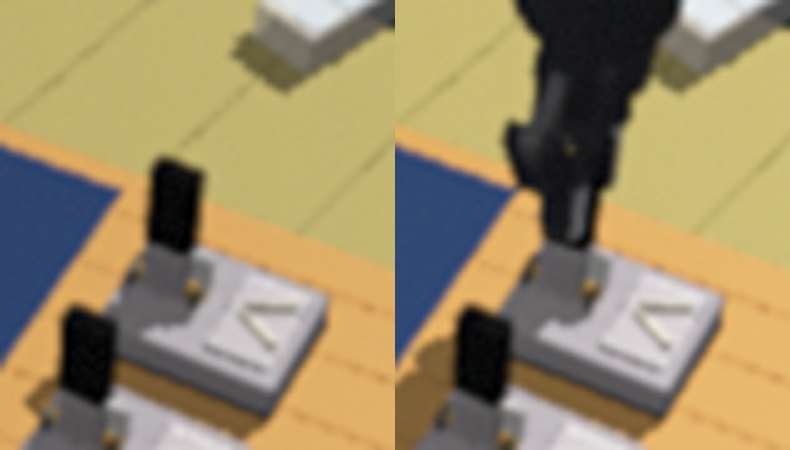

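The right half shows the fingers hiding the lever and the block unmoved. The steady 0.2 N pad force suggests a lever giving way, so I keep going slowly.

Call:
{"op": "servo_tool", "data": {"commands": [[0.3, [0, -0.0005, 0], [0, 0, 0]], [0.3, [0, -0.0005, 0], [0, 0, 0]], [0.3, [0, -0.0005, 0], [0, 0, 0]], [0.3, [0, 0, 0], [0, 0, 0]]]}}

```text
time_s: 5.2
eef_pos: [549.4, 111.9, 82.3]
ee_rot: [-0.0, 0.995, 0.098, -0.0]
force: [0.5, -0.2, 0.2]
grip_width: 0.349
grip_force: 0.1
```

Call:
{"op": "servo_tool", "data": {"commands": [[0.3, [0, -0.0005, 0], [0, 0, 0]], [0.3, [0, -0.0005, 0], [0, 0, 0]], [0.3, [0, -0.0005, 0], [0, 0, 0]], [0.3, [0, -0.0005, 0], [0, 0, 0]], [0.3, [0, 0, 0], [0, 0, 0]]]}}

```text
time_s: 5.62
eef_pos: [549.0, 113.8, 82.3]
ee_rot: [-0.0, 0.995, 0.098, -0.0]
force: [-0.1, -0.1, 0.3]
grip_width: 0.351
grip_force: 0.1
```

Call:
{"op": "servo_tool", "data": {"commands": [[0.3, [0, -0.0005, 0], [0, 0, 0]], [0.3, [0, -0.0005, 0], [0, 0, 0]], [0.3, [0, -0.0005, 0], [0, 0, 0]], [0.3, [0, -0.0005, 0], [0, 0, 0]], [0.3, [0, -0.0005, 0], [0, 0, 0]], [0.3, [0, 0, 0], [0, 0, 0]]]}}

```text
time_s: 6.12
eef_pos: [548.5, 116.3, 82.3]
ee_rot: [-0.0, 0.995, 0.098, -0.0]
force: [0.4, -0.3, 0.8]
grip_width: 0.354
grip_force: 0.1
```

Call:
{"op": "servo_tool", "data": {"commands": [[0.3, [0, -0.0005, 0], [0, 0, 0]], [0.3, [0, -0.0005, 0], [0, 0, 0]], [0.3, [0, 0, 0], [0, 0, 0]]]}}

```text
time_s: 6.37
eef_pos: [548.3, 117.3, 82.2]
ee_rot: [-0.0, 0.995, 0.098, -0.0]
force: [-0.2, 0.4, 0.7]
grip_width: 0.349
grip_force: 0.1
```

Call:
{"op": "servo_tool", "data": {"commands": [[0.3, [0, -0.0005, 0], [0, 0, 0]], [0.3, [0, -0.0005, 0], [0, 0, 0]], [0.3, [0, 0, 0], [0, 0, 0]]]}}

```text
time_s: 6.62
eef_pos: [548.1, 118.2, 82.3]
ee_rot: [-0.0, 0.995, 0.098, -0.0]
force: [-0.3, 1.4, -0.3]
grip_width: 0.35
grip_force: 0.1
```

```bash
python3 - <<'E'
from rig import *
import cv2
from h import *
for n in("scene","top"):
    c=capture(n);W=cloud(c);ok=np.isfinite(W[...,0])&(abs(W[...,1]-104)<70)&(abs(W[...,0]-575)<80)
    q=W[ok&(W[...,2]>30)&(W[...,2]<43)];rr=cv2.minAreaRect(q[:,:2].astype(np.float32));print(n,len(q),rr)
    if n=="scene":
        a=cv2.resize(c["pixels"][170:270,320:420,::-1],None,fx=5,fy=5,interpolation=cv2.INTER_CUBIC);cv2.imwrite("pics/s3.png",a)
E
```

```text
scene 769 ((582.8525390625, 81.48844146728516), (98.05419158935547, 118.3382797241211), 14.895498275756836)
top 149 ((584.9678955078125, 48.09960174560547), (30.409082412719727, 117.32743072509766), 69.64217376708984)
```

View pics/s3.png

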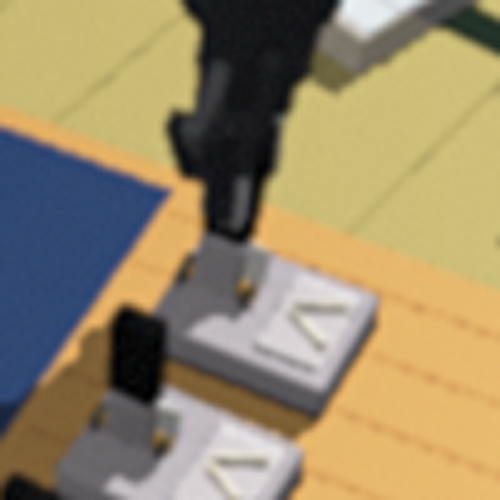

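The left lever's lower part now visibly leans left under the finger (px ~(222,260)) and the block has not moved. So this one is the loose one; on to its stop.

Call:
{"op": "servo_tool", "data": {"commands": [[0.3, [0, -0.0005, 0], [0, 0, 0]], [0.3, [0, -0.0005, 0], [0, 0, 0]], [0.3, [0, 0, 0], [0, 0, 0]]]}}

```text
time_s: 6.97
eef_pos: [548.0, 118.8, 82.3]
ee_rot: [0.0, 0.995, 0.098, -0.0]
force: [0.3, -3.8, -1.2]
grip_width: 0.352
grip_force: 1.3
```

Resistance at the left stop. Now to the right.

Call:
{"op": "servo_tool", "data": {"commands": [[0.3, [0, 0.002, 0], [0, 0, 0]], [0.3, [0, 0.003, 0], [0, 0, 0]], [0.3, [0, 0.003, 0], [0, 0, 0]], [0.3, [0, 0.003, 0], [0, 0, 0]], [0.3, [0, 0.002, 0], [0, 0, 0]], [0.3, [0, 0.001, 0], [0, 0, 0]], [0.3, [0, 0.001, 0], [0, 0, 0]], [0.3, [0, 0.001, 0], [0, 0, 0]], [0.3, [0, 0.001, 0], [0, 0, 0]], [0.3, [0, 0.001, 0], [0, 0, 0]]]}}

```text
time_s: 7.8
eef_pos: [551.5, 101.4, 82.3]
ee_rot: [-0.0, 0.995, 0.098, 0.0]
force: [0.9, 1.1, 1.4]
grip_width: 0.349
grip_force: 0.2
```

Call:
{"op": "servo_tool", "data": {"commands": [[0.3, [0, 0.001, 0], [0, 0, 0]], [0.3, [0, 0.001, 0], [0, 0, 0]], [0.3, [0, 0.001, 0], [0, 0, 0]], [0.3, [0, 0.001, 0], [0, 0, 0]], [0.3, [0, 0.001, 0], [0, 0, 0]], [0.3, [0, 0.001, 0], [0, 0, 0]], [0.3, [0, 0.001, 0], [0, 0, 0]], [0.3, [0, 0.001, 0], [0, 0, 0]], [0.3, [0, 0.001, 0], [0, 0, 0]], [0.3, [0, 0.001, 0], [0, 0, 0]]]}}

```text
time_s: 8.63
eef_pos: [553.4, 91.6, 82.3]
ee_rot: [-0.0, 0.995, 0.098, -0.0]
force: [0.2, 0.6, 0.6]
grip_width: 0.35
grip_force: 0.2
```

Call:
{"op": "servo_tool", "data": {"commands": [[0.3, [0, 0.001, 0], [0, 0, 0]], [0.3, [0, 0.001, 0], [0, 0, 0]], [0.3, [0, 0.001, 0], [0, 0, 0]], [0.3, [0, 0.001, 0], [0, 0, 0]], [0.3, [0, 0.001, 0], [0, 0, 0]], [0.3, [0, 0.001, 0], [0, 0, 0]], [0.3, [0, 0, 0], [0, 0, 0]]]}}

```text
time_s: 9.22
eef_pos: [554.7, 85.6, 82.3]
ee_rot: [0.0, 0.995, 0.098, 0.0]
force: [1.1, 0.4, 1.3]
grip_width: 0.348
grip_force: 0.1
```

Call:
{"op": "servo_tool", "data": {"commands": [[0.3, [0, 0.001, 0], [0, 0, 0]], [0.3, [0, 0.001, 0], [0, 0, 0]], [0.3, [0, 0.001, 0], [0, 0, 0]], [0.3, [0, 0.0005, 0], [0, 0, 0]], [0.3, [0, 0.0005, 0], [0, 0, 0]], [0.3, [0, 0, 0], [0, 0, 0]]]}}

```text
time_s: 9.72
eef_pos: [555.4, 81.7, 82.3]
ee_rot: [0.0, 0.995, 0.098, -0.0]
force: [0.8, -0.3, -0.5]
grip_width: 0.352
grip_force: 0.1
```

Call:
{"op": "servo_tool", "data": {"commands": [[0.3, [0, 0.0005, 0], [0, 0, 0]], [0.3, [0, 0, 0], [0, 0, 0]]]}}

```text
time_s: 9.88
eef_pos: [555.5, 81.3, 82.3]
ee_rot: [-0.0, 0.995, 0.098, -0.0]
force: [0.3, 0.1, -0.4]
grip_width: 0.348
grip_force: 0.1
```

Call:
{"op": "servo_tool", "data": {"commands": [[0.3, [0, 0.0005, 0], [0, 0, 0]], [0.3, [0, 0.0005, 0], [0, 0, 0]], [0.3, [0, 0, 0], [0, 0, 0]]]}}

```text
time_s: 10.13
eef_pos: [555.7, 80.3, 82.3]
ee_rot: [0.0, 0.995, 0.098, -0.0]
force: [-0.1, -0.1, -0.5]
grip_width: 0.349
grip_force: 0.1
```

Call:
{"op": "servo_tool", "data": {"commands": [[0.3, [0, 0.0003, 0], [0, 0, 0]], [0.3, [0, 0, 0], [0, 0, 0]]]}}

```text
time_s: 10.3
eef_pos: [555.8, 80.1, 82.3]
ee_rot: [-0.0, 0.995, 0.098, 0.0]
force: [-0.3, 0.2, -0.9]
grip_width: 0.353
grip_force: 0.1
```

Call:
{"op": "servo_tool", "data": {"commands": [[0.3, [0, 0.0005, 0], [0, 0, 0]], [0.3, [0, 0.0003, 0], [0, 0, 0]], [0.3, [0, 0, 0], [0, 0, 0]]]}}

```text
time_s: 10.55
eef_pos: [555.8, 79.6, 82.3]
ee_rot: [-0.0, 0.995, 0.098, -0.0]
force: [0.1, 4.1, -1.0]
grip_width: 0.349
grip_force: 1.7
```

Right stop reached too, so the left splitter is the loose one. Back off, rise and go to the middle lever.

Call:
{"op": "servo_tool", "data": {"commands": [[0.3, [0, -0.0018, 0], [0, 0, 0]], [0.3, [0, -0.0017, 0], [0, 0, 0]], [0.3, [0, 0, -0.01], [0, 0, 0]], [0.3, [0, 0, -0.02], [0, 0, 0]], [0.3, [0, 0, -0.025], [0, 0, 0]], [0.3, [0, 0, 0], [0, 0, 0]]]}}

```text
time_s: 11.05
eef_pos: [557.4, 82.5, 142.5]
ee_rot: [0.001, 0.995, 0.098, 0.004]
force: [-0.3, 0.8, 1.2]
grip_width: 0.354
grip_force: 0.0
```

```bash
python3 d.py 576.5 1 82 8.8
```

```text
t 11.05 pos [557.4  82.5 142.5] yaw 11.29 tilt [ 0.008 -0.001 -1.   ] w 0.354 F [-0.28  0.84  1.25]
tool shift (after yaw) mm [ 6.4 83.5 60.5] az units 0.42
```

Call:
{"op": "servo_tool", "data": {"commands": [[0.3, [0, 0, 0], [0, 0, 0.42]], [0.3, [0.002, 0.028, 0], [0, 0, 0]], [0.3, [0.002, 0.028, 0], [0, 0, 0]], [0.3, [0.002, 0.0275, 0], [0, 0, 0]], [0.3, [0, 0, 0], [0, 0, 0]], [0.3, [0, 0, 0], [0, 0, 0]], [0.3, [0, 0, 0], [0, 0, 0]]]}}

```text
time_s: 11.63
eef_pos: [573.7, 1.5, 137.4]
ee_rot: [-0.0, 0.997, 0.076, -0.0]
force: [-0.4, 0.7, -0.3]
grip_width: 0.35
grip_force: 0.0
```

```bash
python3 d.py 576.5 1 82 8.8; python3 - <<'E'
from rig import *
import cv2
from h import *
c=capture("scene");W=cloud(c)
ok=np.isfinite(W[...,0])
for nm,cx,cy in(("L",551,99),("M",576,1),("R",599,-101)):
    q=W[ok&(np.hypot(W[...,0]-cx,W[...,1]-cy)<40)&(W[...,2]>95)&(W[...,2]<123)]
    print(nm,len(q),q.mean(0).round(1) if len(q) else "")
    q=W[ok&(np.hypot(W[...,0]-cx-24.5,W[...,1]-cy-4)<55)&(W[...,2]>28)&(W[...,2]<44)]
    print(nm,cv2.minAreaRect(q[:,:2].astype(np.float32)))
E
```

```text
t 11.6333 pos [573.7   1.5 137.4] yaw 8.76 tilt [-0.  0. -1.] w 0.35 F [-0.41  0.68 -0.31]
tool shift (after yaw) mm [ 2.7  0.9 55.4] az units -0.01
L 93 [558.7  80.  110.2]
L ((577.019775390625, 104.59642028808594), (94.9408950805664, 72.00580596923828), 10.809069633483887)
M 117 [580.5  -1.6 110.2]
M ((601.9616088867188, 5.20703125), (95.36885833740234, 72.45771789550781), 8.881345748901367)
R 148 [ 603.  -103.3  111.8]
R ((625.493408203125, -98.47259521484375), (95.2996826171875, 70.89010620117188), 5.786922454833984)
```

Call:
{"op": "servo_tool", "data": {"commands": [[0.3, [0.0025, 0.0008, 0.008], [0, 0, 0]], [0.3, [0, 0, 0.014], [0, 0, 0]], [0.3, [0, 0, 0.018], [0, 0, 0]], [0.3, [0, 0, 0.015], [0, 0, 0]], [0.3, [0, -0.002, 0], [0, 0, 0]], [0.3, [0, -0.002, 0], [0, 0, 0]], [0.3, [0, -0.001, 0], [0, 0, 0]], [0.3, [0, 0, 0], [0, 0, 0]], [0.3, [0, 0, 0], [0, 0, 0]]]}}

```text
time_s: 12.43
eef_pos: [576.1, 5.8, 83.2]
ee_rot: [0.0, 0.997, 0.077, 0.001]
force: [-0.3, 0.0, 0.4]
grip_width: 0.349
grip_force: 0.0
```

Call:
{"op": "servo_tool", "data": {"commands": [[0.3, [0, -0.0005, 0], [0, 0, 0]], [0.3, [0, -0.0005, 0], [0, 0, 0]], [0.3, [0, 0, 0], [0, 0, 0]]]}}

```text
time_s: 12.68
eef_pos: [575.6, 6.7, 82.5]
ee_rot: [0.0, 0.997, 0.076, 0.0]
force: [0.1, -1.0, -0.1]
grip_width: 0.349
grip_force: 0.0
```

Call:
{"op": "servo_tool", "data": {"commands": [[0.3, [0, -0.0005, 0], [0, 0, 0]], [0.3, [0, -0.0005, 0], [0, 0, 0]], [0.3, [0, 0, 0], [0, 0, 0]]]}}

```text
time_s: 12.93
eef_pos: [575.4, 7.7, 82.3]
ee_rot: [-0.0, 0.997, 0.076, -0.0]
force: [0.1, -0.5, 0.4]
grip_width: 0.348
grip_force: 0.0
```

Call:
{"op": "servo_tool", "data": {"commands": [[0.3, [0, -0.0005, 0], [0, 0, 0]], [0.3, [0, -0.0003, 0], [0, 0, 0]], [0.3, [0, 0, 0], [0, 0, 0]]]}}

```text
time_s: 13.18
eef_pos: [575.3, 8.5, 82.3]
ee_rot: [-0.0, 0.997, 0.076, -0.0]
force: [0.2, 0.1, -1.1]
grip_width: 0.348
grip_force: 0.0
```

Call:
{"op": "servo_tool", "data": {"commands": [[0.3, [0, -0.0005, 0], [0, 0, 0]], [0.3, [0, -0.0005, 0], [0, 0, 0]], [0.3, [0, 0, 0], [0, 0, 0]]]}}

```text
time_s: 13.43
eef_pos: [575.2, 9.3, 82.4]
ee_rot: [0.0, 0.997, 0.076, 0.0]
force: [0.2, -0.6, 1.4]
grip_width: 0.348
grip_force: 0.7
```

Call:
{"op": "servo_tool", "data": {"commands": [[0.3, [0, -0.0005, 0], [0, 0, 0]], [0.3, [0, 0, 0], [0, 0, 0]], [0.3, [0, 0, 0], [0, 0, 0]]]}}

```text
time_s: 13.68
eef_pos: [575.1, 9.7, 82.4]
ee_rot: [0.0, 0.997, 0.076, 0.0]
force: [-1.2, -2.2, 1.3]
grip_width: 0.35
grip_force: 1.1
```

Firm to the left. Now to the right.

Call:
{"op": "servo_tool", "data": {"commands": [[0.3, [0, 0.002, 0], [0, 0, 0]], [0.3, [0, 0.003, 0], [0, 0, 0]], [0.3, [0, 0.003, 0], [0, 0, 0]], [0.3, [0, 0.003, 0], [0, 0, 0]], [0.3, [0, 0.002, 0], [0, 0, 0]], [0.3, [0, 0.001, 0], [0, 0, 0]], [0.3, [0, 0.0005, 0], [0, 0, 0]], [0.3, [0, 0, 0], [0, 0, 0]]]}}

```text
time_s: 14.35
eef_pos: [577.2, -4.5, 82.3]
ee_rot: [-0.0, 0.997, 0.076, -0.0]
force: [0.0, -0.5, 0.4]
grip_width: 0.348
grip_force: 0.0
```

Call:
{"op": "servo_tool", "data": {"commands": [[0.3, [0, 0.0005, 0], [0, 0, 0]], [0.3, [0, 0.0005, 0], [0, 0, 0]], [0.3, [0, 0, 0], [0, 0, 0]]]}}

```text
time_s: 14.6
eef_pos: [577.4, -5.4, 82.3]
ee_rot: [0.0, 0.997, 0.076, 0.0]
force: [-0.1, -0.0, 0.0]
grip_width: 0.352
grip_force: 0.0
```

Call:
{"op": "servo_tool", "data": {"commands": [[0.3, [0, 0.0005, 0], [0, 0, 0]], [0.3, [0, 0.0005, 0], [0, 0, 0]], [0.3, [0, 0, 0], [0, 0, 0]]]}}

```text
time_s: 14.85
eef_pos: [577.6, -6.5, 82.3]
ee_rot: [0.0, 0.997, 0.076, 0.0]
force: [-0.3, 0.1, 0.3]
grip_width: 0.348
grip_force: 0.0
```

Call:
{"op": "servo_tool", "data": {"commands": [[0.3, [0, 0.0005, 0], [0, 0, 0]], [0.3, [0, 0.0005, 0], [0, 0, 0]], [0.3, [0, 0, 0], [0, 0, 0]]]}}

```text
time_s: 15.1
eef_pos: [577.7, -7.4, 82.3]
ee_rot: [-0.0, 0.997, 0.076, -0.0]
force: [-0.3, 1.0, -0.1]
grip_width: 0.351
grip_force: 0.2
```

Call:
{"op": "servo_tool", "data": {"commands": [[0.3, [0, 0.0005, 0], [0, 0, 0]], [0.3, [0, 0.0005, 0], [0, 0, 0]], [0.3, [0, 0, 0], [0, 0, 0]], [0.3, [0, 0, 0], [0, 0, 0]]]}}

```text
time_s: 15.43
eef_pos: [577.9, -8.2, 82.4]
ee_rot: [-0.0, 0.997, 0.076, 0.0]
force: [-0.7, 1.4, 0.2]
grip_width: 0.35
grip_force: 0.9
```

Call:
{"op": "servo_tool", "data": {"commands": [[0.3, [0, 0.0003, 0], [0, 0, 0]], [0.3, [0, 0, 0], [0, 0, 0]]]}}

```text
time_s: 15.6
eef_pos: [577.9, -8.5, 82.3]
ee_rot: [-0.0, 0.997, 0.076, 0.0]
force: [0.4, 2.3, 2.0]
grip_width: 0.35
grip_force: 1.2
```

Call:
{"op": "servo_tool", "data": {"commands": [[0.3, [0, -0.004, 0], [0, 0, 0]], [0.3, [0, -0.005, 0], [0, 0, 0]], [0.3, [0, 0, -0.015], [0, 0, 0]], [0.3, [0, 0, -0.02], [0, 0, 0]], [0.3, [0, 0, -0.02], [0, 0, 0]], [0.3, [0, 0, 0], [0, 0, 0]], [0.3, [0, 0, 0], [0, 0, 0]]]}}

```text
time_s: 16.18
eef_pos: [576.8, 0.4, 137.9]
ee_rot: [0.0, 0.997, 0.077, 0.001]
force: [-0.6, 0.5, -0.9]
grip_width: 0.351
grip_force: 0.0
```

```bash
python3 d.py 600 -101.3 82 6.1
```

```text
t 16.1833 pos [5.768e+02 4.000e-01 1.379e+02] yaw 8.78 tilt [ 0.002 -0.001 -1.   ] w 0.351 F [-0.59  0.5  -0.9 ]
tool shift (after yaw) mm [ 12.2 103.6  55.9] az units 0.45
```

Middle firm both ways. On to the right lever.

Call:
{"op": "servo_tool", "data": {"commands": [[0.3, [0, 0, 0], [0, 0, 0.45]], [0.3, [0.003, 0.026, 0], [0, 0, 0]], [0.3, [0.003, 0.026, 0], [0, 0, 0]], [0.3, [0.003, 0.026, 0], [0, 0, 0]], [0.3, [0.0032, 0.0256, 0], [0, 0, 0]], [0.3, [0, 0, 0], [0, 0, 0]], [0.3, [0, 0, 0], [0, 0, 0]], [0.3, [0, 0, 0], [0, 0, 0]]]}}

```text
time_s: 16.85
eef_pos: [599.1, -100.8, 136.3]
ee_rot: [-0.0, 0.999, 0.053, -0.001]
force: [-0.9, 0.5, 0.1]
grip_width: 0.35
grip_force: 0.0
```

```bash
python3 d.py 600 -101.3 82 6.1
```

```text
t 16.85 pos [ 599.1 -100.8  136.3] yaw 6.07 tilt [-0.002  0.001 -1.   ] w 0.35 F [-0.89  0.51  0.13]
tool shift (after yaw) mm [ 0.8  0.6 54.3] az units -0.01
```

Call:
{"op": "servo_tool", "data": {"commands": [[0.3, [0.0008, 0.0005, 0.008], [0, 0, 0]], [0.3, [0, 0, 0.014], [0, 0, 0]], [0.3, [0, 0, 0.018], [0, 0, 0]], [0.3, [0, 0, 0.015], [0, 0, 0]], [0.3, [0, -0.002, 0], [0, 0, 0]], [0.3, [0, -0.002, 0], [0, 0, 0]], [0.3, [0, -0.001, 0], [0, 0, 0]], [0.3, [0, -0.0005, 0], [0, 0, 0]], [0.3, [0, 0, 0], [0, 0, 0]], [0.3, [0, 0, 0], [0, 0, 0]]]}}

```text
time_s: 17.68
eef_pos: [600.1, -96.4, 82.9]
ee_rot: [0.0, 0.999, 0.053, 0.0]
force: [-0.2, -0.8, 0.3]
grip_width: 0.353
grip_force: 0.0
```

Call:
{"op": "servo_tool", "data": {"commands": [[0.3, [0, -0.0005, 0], [0, 0, 0]], [0.3, [0, -0.0005, 0], [0, 0, 0]], [0.3, [0, 0, 0], [0, 0, 0]]]}}

```text
time_s: 17.93
eef_pos: [599.8, -95.4, 82.4]
ee_rot: [0.0, 0.999, 0.053, 0.0]
force: [-0.4, 0.5, -0.3]
grip_width: 0.352
grip_force: 0.0
```

Call:
{"op": "servo_tool", "data": {"commands": [[0.3, [0, -0.0005, 0], [0, 0, 0]], [0.3, [0, -0.0005, 0], [0, 0, 0]], [0.3, [0, 0, 0], [0, 0, 0]]]}}

```text
time_s: 18.18
eef_pos: [599.7, -94.4, 82.3]
ee_rot: [-0.0, 0.999, 0.053, -0.0]
force: [0.4, 0.6, 0.5]
grip_width: 0.352
grip_force: 0.0
```

Call:
{"op": "servo_tool", "data": {"commands": [[0.3, [0, -0.0005, 0], [0, 0, 0]], [0.3, [0, -0.0005, 0], [0, 0, 0]], [0.3, [0, 0, 0], [0, 0, 0]]]}}

```text
time_s: 18.43
eef_pos: [599.6, -93.5, 82.3]
ee_rot: [0.0, 0.999, 0.053, 0.0]
force: [-1.0, -0.5, 0.1]
grip_width: 0.355
grip_force: 0.3
```

Call:
{"op": "servo_tool", "data": {"commands": [[0.3, [0, -0.0005, 0], [0, 0, 0]], [0.3, [0, -0.0005, 0], [0, 0, 0]], [0.3, [0, 0, 0], [0, 0, 0]], [0.3, [0, 0, 0], [0, 0, 0]]]}}

```text
time_s: 18.77
eef_pos: [599.5, -92.7, 82.4]
ee_rot: [0.0, 0.999, 0.053, 0.0]
force: [-0.3, -0.9, 0.6]
grip_width: 0.351
grip_force: 1.0
```

Call:
{"op": "servo_tool", "data": {"commands": [[0.3, [0, -0.0003, 0], [0, 0, 0]], [0.3, [0, 0, 0], [0, 0, 0]]]}}

```text
time_s: 18.93
eef_pos: [599.5, -92.3, 82.4]
ee_rot: [0.0, 0.999, 0.053, 0.0]
force: [-0.2, -3.5, 1.6]
grip_width: 0.351
grip_force: 1.3
```

Call:
{"op": "servo_tool", "data": {"commands": [[0.3, [0, 0.002, 0], [0, 0, 0]], [0.3, [0, 0.003, 0], [0, 0, 0]], [0.3, [0, 0.003, 0], [0, 0, 0]], [0.3, [0, 0.003, 0], [0, 0, 0]], [0.3, [0, 0.002, 0], [0, 0, 0]], [0.3, [0, 0.0015, 0], [0, 0, 0]], [0.3, [0, 0.0005, 0], [0, 0, 0]], [0.3, [0, 0.0005, 0], [0, 0, 0]], [0.3, [0, 0, 0], [0, 0, 0]]]}}

```text
time_s: 19.68
eef_pos: [601.0, -107.6, 82.3]
ee_rot: [-0.0, 0.999, 0.053, -0.0]
force: [-0.5, -0.3, -0.3]
grip_width: 0.347
grip_force: 0.0
```

Call:
{"op": "servo_tool", "data": {"commands": [[0.3, [0, 0.0005, 0], [0, 0, 0]], [0.3, [0, 0.0005, 0], [0, 0, 0]], [0.3, [0, 0, 0], [0, 0, 0]]]}}

```text
time_s: 19.93
eef_pos: [601.2, -108.6, 82.3]
ee_rot: [0.0, 0.999, 0.053, 0.0]
force: [-0.1, 0.1, 0.1]
grip_width: 0.347
grip_force: 0.0
```

Call:
{"op": "servo_tool", "data": {"commands": [[0.3, [0, 0.0005, 0], [0, 0, 0]], [0.3, [0, 0.0005, 0], [0, 0, 0]], [0.3, [0, 0, 0], [0, 0, 0]], [0.3, [0, 0, 0], [0, 0, 0]]]}}

```text
time_s: 20.27
eef_pos: [601.3, -109.6, 82.3]
ee_rot: [-0.0, 0.999, 0.053, -0.0]
force: [-0.6, 0.7, 0.2]
grip_width: 0.351
grip_force: 0.0
```

Call:
{"op": "servo_tool", "data": {"commands": [[0.3, [0, 0.0005, 0], [0, 0, 0]], [0.3, [0, 0.0005, 0], [0, 0, 0]], [0.3, [0, 0, 0], [0, 0, 0]], [0.3, [0, 0, 0], [0, 0, 0]]]}}

```text
time_s: 20.6
eef_pos: [601.4, -110.4, 82.3]
ee_rot: [-0.0, 0.999, 0.053, -0.0]
force: [-0.5, 2.1, 0.8]
grip_width: 0.35
grip_force: 0.7
```

Call:
{"op": "servo_tool", "data": {"commands": [[0.3, [0, 0.0005, 0], [0, 0, 0]], [0.3, [0, 0, 0], [0, 0, 0]], [0.3, [0, 0, 0], [0, 0, 0]]]}}

```text
time_s: 20.85
eef_pos: [601.4, -110.9, 82.4]
ee_rot: [-0.0, 0.999, 0.053, -0.0]
force: [-0.9, 2.1, 2.3]
grip_width: 0.35
grip_force: 1.2
```

Call:
{"op": "servo_tool", "data": {"commands": [[0.3, [0, -0.004, 0], [0, 0, 0]], [0.3, [0, -0.005, 0], [0, 0, 0]], [0.3, [0, 0, -0.02], [0, 0, 0]], [0.3, [0, 0, -0.025], [0, 0, 0]], [0.3, [0, 0, -0.02], [0, 0, 0]], [0.3, [0, 0, 0], [0, 0, 0]], [0.3, [0, 0, 0], [0, 0, 0]]]}}

```text
time_s: 21.43
eef_pos: [600.8, -102.0, 148.0]
ee_rot: [0.0, 0.999, 0.053, 0.001]
force: [-0.2, 0.5, -0.6]
grip_width: 0.349
grip_force: 0.0
```

```bash
python3 d.py 640 116.5 150 10.9
 python3 - <<'E'
from rig import *
import cv2
from h import *
c=capture("top");W=cloud(c)
ok=np.isfinite(W[...,0])
for nm,cx,cy in(("L",551,99),("M",576,1),("R",599,-101)):
    q=W[ok&(np.hypot(W[...,0]-cx-24.5,W[...,1]-cy-4)<55)&(W[...,2]>28)&(W[...,2]<44)]
    print(nm,len(q),cv2.minAreaRect(q[:,:2].astype(np.float32)))
E
```

```text
t 21.4333 pos [ 600.8 -102.   148. ] yaw 6.07 tilt [ 0.002 -0.001 -1.   ] w 0.349 F [-0.17  0.47 -0.6 ]
tool shift (after yaw) mm [  79.8 -207.1   -2. ] az units -0.8
L 946 ((575.6061401367188, 103.97229766845703), (95.14871978759766, 70.20124053955078), 10.68964672088623)
M 683 ((600.5592651367188, 5.498035430908203), (95.89353942871094, 68.78412628173828), 7.587734222412109)
R 9 ((629.61962890625, -97.93321228027344), (86.87535095214844, 4.1702880859375), 58.4989013671875)
```

All felt: left loose, middle and right firm. Go behind the left splitter.

Call:
{"op": "servo_tool", "data": {"commands": [[0.3, [0, 0, 0], [0, 0, -0.81]], [0.3, [0.0142, -0.0345, 0], [0, 0, 0]], [0.3, [0.0142, -0.0345, 0], [0, 0, 0]], [0.3, [0.0142, -0.0345, 0], [0, 0, 0]], [0.3, [0.0142, -0.0345, 0], [0, 0, 0]], [0.3, [0.0142, -0.0345, 0], [0, 0, 0]], [0.3, [0.0142, -0.0345, 0], [0, 0, 0]], [0.3, [0, 0, 0], [0, 0, 0]], [0.3, [0, 0, 0], [0, 0, 0]], [0.3, [0, 0, 0], [0, 0, 0]]]}}

```text
time_s: 22.32
eef_pos: [644.4, 116.9, 146.0]
ee_rot: [0.0, 0.995, 0.095, -0.001]
force: [0.1, -0.4, -1.2]
grip_width: 0.351
grip_force: 0.0
```

```bash
python3 d.py 645.2 117.5 18 10.95
```

```text
t 22.3167 pos [644.4 116.9 146. ] yaw 10.93 tilt [-0.002 -0.    -1.   ] w 0.351 F [ 0.14 -0.44 -1.21]
tool shift (after yaw) mm [  0.9  -0.5 128. ] az units -0.0
```

Call:
{"op": "servo_tool", "data": {"commands": [[0.3, [0.001, -0.0005, 0.03], [0, 0, 0]], [0.3, [0, 0, 0.035], [0, 0, 0]], [0.3, [0, 0, 0.03], [0, 0, 0]], [0.3, [0, 0, 0.02], [0, 0, 0]], [0.3, [0, 0, 0.012], [0, 0, 0]], [0.3, [0, 0, 0], [0, 0, 0]], [0.3, [0, 0, 0], [0, 0, 0]], [0.3, [0, 0, 0], [0, 0, 0]]]}}

```text
time_s: 22.98
eef_pos: [646.7, 117.5, 22.1]
ee_rot: [0.0, 0.995, 0.095, 0.001]
force: [0.4, 0.5, 0.5]
grip_width: 0.35
grip_force: 0.0
```

```bash
python3 d.py 645.2 117.5 18 10.95; python3 - <<'E'
from rig import *
import cv2
c=capture("scene");cv2.imwrite("pics/s4.png",cv2.resize(c["pixels"][150:290,300:440,::-1],None,fx=4,fy=4))
E
```

```text
t 22.9833 pos [646.7 117.5  22.1] yaw 10.89 tilt [ 0.003 -0.    -1.   ] w 0.35 F [0.38 0.5  0.54]
tool shift (after yaw) mm [-1.5 -0.3  4.1] az units -0.01
```

View pics/s4.png

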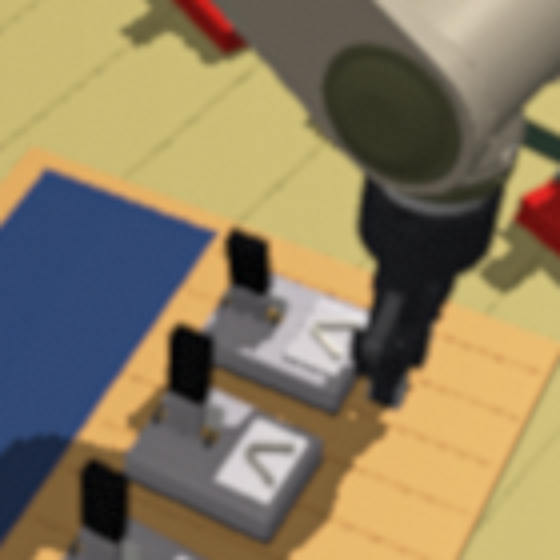

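The crop shows the fingers behind the left block's rear face (px ~(390,395)), its lever leaning, with a clear way to the felt. Push forward.

Call:
{"op": "servo_tool", "data": {"commands": [[0.3, [-0.002, 0, 0], [0, 0, 0]], [0.3, [-0.002, 0, 0], [0, 0, 0]], [0.3, [-0.002, 0, 0], [0, 0, 0]], [0.3, [-0.002, 0, 0], [0, 0, 0]], [0.3, [-0.002, 0, 0], [0, 0, 0]], [0.3, [-0.002, 0, 0], [0, 0, 0]], [0.3, [-0.002, 0, 0], [0, 0, 0]], [0.3, [-0.002, 0, 0], [0, 0, 0]], [0.3, [-0.002, 0, 0], [0, 0, 0]], [0.3, [-0.002, 0, 0], [0, 0, 0]]]}}

```text
time_s: 23.87
eef_pos: [626.3, 114.1, 20.4]
ee_rot: [0.0, 0.995, 0.095, 0.0]
force: [4.0, 0.7, -1.8]
grip_width: 0.35
grip_force: 2.0
```

Call:
{"op": "servo_tool", "data": {"commands": [[0.3, [-0.003, 0, 0], [0, 0, 0]], [0.3, [-0.003, 0, 0], [0, 0, 0]], [0.3, [-0.003, 0, 0], [0, 0, 0]], [0.3, [-0.003, 0, 0], [0, 0, 0]], [0.3, [-0.003, 0, 0], [0, 0, 0]], [0.3, [-0.003, 0, 0], [0, 0, 0]], [0.3, [-0.003, 0, 0], [0, 0, 0]], [0.3, [-0.003, 0, 0], [0, 0, 0]], [0.3, [-0.003, 0, 0], [0, 0, 0]], [0.3, [-0.003, 0, 0], [0, 0, 0]]]}}

```text
time_s: 24.7
eef_pos: [596.5, 108.4, 20.4]
ee_rot: [0.0, 0.995, 0.095, 0.0]
force: [5.3, 0.3, -0.0]
grip_width: 0.352
grip_force: 2.4
```

```bash
cat > l.py <<'E'
from rig import *
import cv2
from h import *
s=sense();print(s["eef_pos"].round(1),s["force"].round(1))
c=capture("scene");W=cloud(c);ok=np.isfinite(W[...,0])
m=(ok&(W[...,2]>28)&(W[...,2]<37.5)&(W[...,1]>-170)&(W[...,1]<170)&(W[...,0]>340)&(W[...,0]<690)).astype(np.uint8)
k,l,st,_=cv2.connectedComponentsWithStats(m)
for i in range(1,k):
    if st[i,4]>150: print("blk",st[i,4],cv2.minAreaRect(W[l==i][:,:2].astype(np.float32)))
m=(ok&(W[...,2]>95)&(W[...,2]<124)&(W[...,1]>-170)&(W[...,1]<170)&(W[...,0]>340)&(W[...,0]<690)).astype(np.uint8)
k,l,st,_=cv2.connectedComponentsWithStats(m)
for i in range(1,k):
    if st[i,4]>20: print("lev",st[i,4],W[l==i].mean(0).round(1))
E
python3 l.py
```

```text
[596.5 108.4  20.4] [ 5.3  0.3 -0. ]
blk 309 ((549.3425903320312, 99.00799560546875), (116.50947570800781, 71.84441375732422), 11.527837753295898)
blk 377 ((601.6563110351562, 5.248813629150391), (96.1785659790039, 73.2353286743164), 10.012555122375488)
blk 565 ((625.7117309570312, -98.36215209960938), (95.2142105102539, 72.59720611572266), 5.339326858520508)
lev 99 [520.1  72.4 110.8]
lev 193 [609.9  70.6 112.7]
lev 133 [579.1  -1.1 111.3]
lev 146 [ 602.8 -103.3  111.8]
```

Call:
{"op": "servo_tool", "data": {"commands": [[0.3, [-0.004, 0, 0], [0, 0, 0]], [0.3, [-0.004, 0, 0], [0, 0, 0]], [0.3, [-0.004, 0, 0], [0, 0, 0]], [0.3, [-0.004, 0, 0], [0, 0, 0]], [0.3, [-0.004, 0, 0], [0, 0, 0]], [0.3, [-0.004, 0, 0], [0, 0, 0]], [0.3, [-0.004, 0, 0], [0, 0, 0]], [0.3, [-0.004, 0, 0], [0, 0, 0]], [0.3, [-0.004, 0, 0], [0, 0, 0]], [0.3, [-0.004, 0, 0], [0, 0, 0]]]}}

```text
time_s: 25.58
eef_pos: [557.3, 100.8, 20.4]
ee_rot: [0.0, 0.995, 0.095, 0.0]
force: [4.8, 1.7, -0.1]
grip_width: 0.35
grip_force: 2.5
```

Call:
{"op": "servo_tool", "data": {"commands": [[0.3, [-0.004, 0, 0], [0, 0, 0]], [0.3, [-0.004, 0, 0], [0, 0, 0]], [0.3, [-0.004, 0, 0], [0, 0, 0]], [0.3, [-0.004, 0, 0], [0, 0, 0]], [0.3, [-0.004, 0, 0], [0, 0, 0]], [0.3, [-0.004, 0, 0], [0, 0, 0]], [0.3, [-0.004, 0, 0], [0, 0, 0]], [0.3, [-0.004, 0, 0], [0, 0, 0]], [0.3, [-0.003, 0, 0], [0, 0, 0]], [0.3, [-0.003, 0, 0], [0, 0, 0]]]}}

```text
time_s: 26.42
eef_pos: [520.0, 93.7, 20.4]
ee_rot: [-0.0, 0.995, 0.095, 0.0]
force: [5.0, 0.5, 0.5]
grip_width: 0.352
grip_force: 2.5
```

```bash
python3 l.py
```

```text
[520.   93.7  20.4] [5.  0.5 0.5]
blk 340 ((472.9230041503906, 84.43669891357422), (117.07876586914062, 74.03929138183594), 11.327131271362305)
blk 423 ((602.2135009765625, 5.596218109130859), (94.4914779663086, 71.91558837890625), 9.012983322143555)
blk 544 ((625.9279174804688, -97.73052978515625), (95.1223373413086, 71.93897247314453), 5.2200493812561035)
lev 97 [444.1  58.  110. ]
lev 207 [533.6  59.2 112.3]
lev 132 [579.6  -1.  111.5]
lev 145 [ 602.9 -103.3  112. ]
```

Call:
{"op": "servo_tool", "data": {"commands": [[0.3, [-0.004, 0, 0], [0, 0, 0]], [0.3, [-0.004, 0, 0], [0, 0, 0]], [0.3, [-0.004, 0, 0], [0, 0, 0]], [0.3, [-0.004, 0, 0], [0, 0, 0]], [0.3, [-0.004, 0, 0], [0, 0, 0]], [0.3, [-0.003, 0, 0], [0, 0, 0]], [0.3, [-0.003, 0, 0], [0, 0, 0]], [0.3, [-0.002, 0, 0], [0, 0, 0]], [0.3, [-0.001, 0, 0], [0, 0, 0]], [0.3, [0, 0, 0], [0, 0, 0]]]}}

```text
time_s: 27.3
eef_pos: [491.5, 88.2, 20.4]
ee_rot: [0.0, 0.995, 0.095, -0.0]
force: [2.3, 0.2, 2.0]
grip_width: 0.351
grip_force: 1.7
```

Call:
{"op": "servo_tool", "data": {"commands": [[0.3, [0.004, 0, 0], [0, 0, 0]], [0.3, [0.008, 0, 0], [0, 0, 0]], [0.3, [0.01, 0, 0], [0, 0, 0]], [0.3, [0.01, 0, 0], [0, 0, 0]], [0.3, [0, 0, -0.02], [0, 0, 0]], [0.3, [0, 0, -0.035], [0, 0, 0]], [0.3, [0, 0, -0.04], [0, 0, 0]], [0.3, [0, 0, -0.04], [0, 0, 0]], [0.3, [0, 0, -0.03], [0, 0, 0]], [0.3, [0, 0, 0], [0, 0, 0]]]}}

```text
time_s: 28.13
eef_pos: [525.4, 94.4, 191.2]
ee_rot: [0.001, 0.995, 0.095, 0.004]
force: [0.9, 0.4, 0.5]
grip_width: 0.349
grip_force: 0.0
```

Call:
{"op": "servo_tool", "data": {"commands": [[0.3, [0, 0.03, -0.02], [0, 0, 0]], [0.3, [0, 0.038, 0], [0, 0, 0]], [0.3, [0, 0.038, 0], [0, 0, 0]], [0.3, [0, 0.038, 0], [0, 0, 0]], [0.3, [0, 0.038, 0], [0, 0, 0]], [0.3, [0, 0.038, 0], [0, 0, 0]], [0.3, [0, 0.038, 0], [0, 0, 0]], [0.3, [0, 0.03, 0], [0, 0, 0]], [0.3, [0, 0, 0], [0, 0, 0]], [0.3, [0, 0, 0], [0, 0, 0]]]}}

```text
time_s: 28.97
eef_pos: [577.3, -189.5, 203.8]
ee_rot: [-0.001, 0.996, 0.094, -0.001]
force: [-0.2, -0.1, -0.1]
grip_width: 0.357
grip_force: 0.0
```

```bash
python3 l.py; python3 - <<'E'
from rig import *
import cv2,numpy as np
c=capture("scene");a=c["pixels"][150:330,210:450,::-1];cv2.imwrite("pics/s5.png",cv2.resize(a,None,fx=3,fy=3))
E
```

```text
[ 577.3 -189.5  203.8] [-0.2 -0.1 -0.1]
blk 300 ((442.8736877441406, 79.07588195800781), (79.67707061767578, 74.55227661132812), 9.572741508483887)
blk 472 ((602.5196533203125, 5.410224914550781), (95.09007263183594, 72.77632904052734), 8.445639610290527)
blk 523 ((625.9737548828125, -98.60894775390625), (95.33879089355469, 71.44061279296875), 5.615285396575928)
lev 89 [416.4  52.9 109.7]
lev 132 [579.1  -1.3 111.5]
lev 147 [ 602.8 -103.3  111.8]
```

View pics/s5.png

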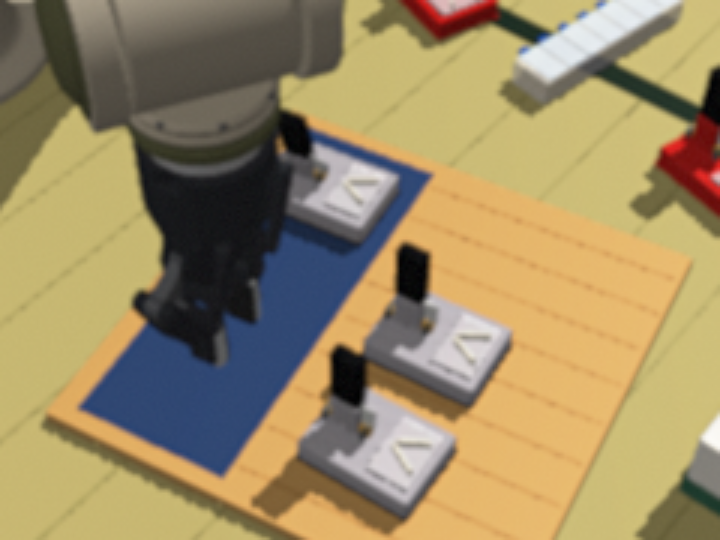

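The crop shows the loose splitter wholly on the felt (px ~(340,190)), its lever leaning. The firm two are upright in the row, and the gripper is clear.

```bash
python3 -c "
from rig import *
print(finish_job())"
```

```text
the job is handed in; nothing more can be done
None
```

The left splitter was the loose one: I wiggled all three levers in order, slid it onto the blue felt with its lever leaning right, left the two firm ones in the row, and handed the job in at about 29 s (no verdict was returned).

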